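# Run the carriage of wet furniture feet to the drying mark

### The arm

A 6-joint arm with a two-finger parallel gripper is mounted at the origin on the work surface. World frame = base frame: x ahead of the robot, y to its left, z up, the work surface at z = 0. Lengths are in mm, angles in rad, forces in N, time in s.
With the tool pointing down it reaches from about 275 to 825 mm from the base axis. Payload 4.9 kg.
Tool frame: the origin (TCP) lies at the very end of the fingers, on their centre line; the grasp point (between the pads) lies 19 mm behind it; z points along the fingers, y is the line along which they close (so a half turn about z gives the same grasp; the last joint's range is limited). The gripper opens to 85 mm and grips with 20 to 120 N. Pads are 22 mm wide; open, the fingers measure 114 mm over their backs; the gripper's body (76 mm by 85 mm) begins 54 mm behind the grasp point. The pads swing forward as they close: fully open they stand 13 mm farther back than shut.
Start: joints at [1.056, 0.326, -0.193, 1.052, 0, 1.437], TCP at [204.411, 510.622, 231.281] pointing down, gripper open.
Joint ranges: [-2.65, 2.65], [-0.97, 1.79], [-1.3, 1.35], [-1.93, 2.1], [-1.47, 1.37], [-3.14, 3.14]. Speed limits (rad/s): [2.57, 2.57, 3.14, 3.14, 3.14, 3.14].

### API

Orientations are given as [roll, pitch, yaw] about the fixed x, y, z axes, in that order (R = Rz(yaw) Ry(pitch) Rx(roll)).
In Python, from bench import bot, solve_ik, imaging gives the robot as it stands. Calls block until the motion is done:
- bot.move_ptp(position, orientation): joint-space move of the TCP to a pose.
- bot.movel(position, rot=None, max_speed=150, threshold=None): straight line of the TCP; rot=None keeps the orientation; max_speed is the mean speed in mm/s. With threshold (N) it stops when the force on the tool has changed by that much, and returns True; else False.
- bot.move_j(angles): joint-space move.
- bot.grip(opening, effort=None): opening from 0.0 (shut) to 1.0 (fully open); effort is the grip in N (None keeps the last); returns when the fingers have stopped.
- bot.dwell(seconds).
- solve_ik(position, orientation): joint angles nearest the present ones, or None.
- bot.get_state(): the state.
- imaging.capture(name): name is "scene" or "top"; returns the picture (480x640x3 uint8, blue, green, red); there is no depth.
- imaging.camera_model(name): a dict with "K" (3x3 intrinsics, pixels), "position" and "rotation" of the camera in the world. Camera axes: x right, y up, looking along -z (the intrinsics and any distortion apply to the point x, -y, -z); pixel columns grow to the right and rows downward; lengths in mm; the calibration is good to about 2 mm. A picture is of the moment at which its call begins. camera_model takes no time and is no camera call.
A pose or a line that the arm cannot do raises bot.IKError and nothing moves.
- bot.sign_off(): hands the job in; it is judged then, once.
The state is a dict: "t": time; "qpos": joint angles; "joint_velocities": joint speeds; "effort": joint torques, N m; "tcp_pos": TCP position; "orientation": TCP orientation; "contact_force": force on the tool from outside, world axes, zero at the start; "wrist_torque": the same for the moment, N m; "opening": opening from 0.0 (shut) to 1.0 (fully open); "gripper_force": force on a finger pad.
Only numpy, scipy, OpenCV 4.12 (cv2) and the standard library are available. Lean on these libraries where they do the work, as an engineer would, in place of code of your own. Each camera call takes 0.05 s, during which the arm holds its last target. There are 200 camera calls.

### The job

Push the free-running carriage of freshly painted furniture feet along its track and brake it to rest with its pointer at the steel mark fin, without striking the far end stop, and leave it standing there, free of the gripper. Push and brake it gently, only with the fingers against the two black rubber buffer faces inside the well in its middle: everything else on the carriage is wet. Leave the other things on the bench alone.

Things in the scene. Friction and masses are not known exactly. Their poses are not given: they have to be found in the camera images.
- track: fixed steel track, 170 x 850 mm, base plate 12 mm thick, two round rails; origin at the centre of its underside on the bench; +y is the way the carriage must travel (roughly to the robot's left), x across, z up. Blocks with rubber buttons at both ends are the stops: the carriage meets the far stop with carriage at y = +0.170 in this frame, the near one at -0.170
- carriage: carriage, 450 mm long, 158 wide, about 3 kg (true 25 % less to 35 % more), runs along the track's y with drag of only about 0.5 N per m/s plus 0.01 N, so it coasts far. Origin at its middle, at bench level, axes as the track's. In its middle an open bottomless well, 130 mm wide across the track, with a sprung buffer at each end, faces 180 mm apart (90 either side of the origin)
- face_a (a point): middle of the buffer face at the +y end of the well, facing -y: upright rubber plate 100 mm wide, 25 to 59 mm above the bench, 10 thick; at rest 90 mm from the carriage's origin. Push it to +y to drive the carriage. It yields on a 40 N/m spring (no preload, damping 0.6 N per m/s) by up to 45 mm into the carriage and springs back; finger force must stay below 20 N
- face_b (a point): the same at the -y end of the well, facing +y, at rest 90 mm from the carriage's origin: push it towards -y to brake the carriage
- deck: wet painted part of the carriage, not to be touched; origin, axes as carriage: two wooden end blocks (130 x 80 mm, 145 to 225 mm either side of the origin, 66 high above the bench), on each two red furniture feet 56 mm across (tops 94 mm above the bench), two side bars (65 to 79 mm either side of the middle, 37 high) and the pointer
- boot_a: aluminium box behind buffer face a, 104 mm wide, top 62 mm above the bench (3 mm above the rubber's), begins 10 mm behind the face and moves with it; origin at bench level below the face. Wet: not to be touched
- boot_b: the same behind buffer face b
- pointer (a point): tip of the upright wooden pointer on the far (+x) side of the carriage, level with the carriage's origin along the track, 109 mm to its +x side, 60 mm above the bench
- mark_edge (a point): edge of the upright steel fin (6 mm thick, 90 high) on a foot beside the track, on its +x side; point 60 mm above the bench, axes as the track's. The carriage is at the mark when the pointer is level with the fin along the track (same y in the track's frame, within 12 mm); the mark lies 35 to 85 mm short of the far stop
- paint_tin: lidded steel paint tin, 100 mm across, 115 mm high, standing beyond the track; origin at the centre of its underside
- varnish_jar: closed glass jar, 60 mm across, 75 mm high, beyond the track; origin at the centre of its underside
- wood_handle: flat wooden handle lying on the robot's side of the track, about 190 mm long, 16 mm high; origin at its underside
- chair_leg: red round chair leg, 40 mm across, 150 mm high, standing beyond the track; origin at the centre of its underside
- paint_brush: paint brush lying on the robot's side of the track; origin near its middle on the underside
- tin_opener: screwdriver used as a tin opener, lying on the robot's side of the track; origin near its middle on the underside
Mind the look-alikes: they are no part of the job. Leave any purple look-alike of the part that bears mark_edge alone.

How it is judged:
By the outcome, as a careful person would: the job done as asked, in the order asked, and still so for the second after the job is handed in, with the robot touching nothing.
It also fails if it takes over 37 s, if anything falls off the work surface, if the arm or the gripper's body presses on something with over 40 N, if the wrist force passes 120 N, or if a joint passes its speed limit or range.

## Working session

There is one attempt and no reset: what is moved stays moved. The work goes in short steps, each a Python script; the robot and the scene stay as the last script left them, time stands still between calls to the robot, and variables do not carry over. Pictures are saved under pics/ and viewed, at most 10 in all, crops included, and the job is handed in when it is done.

```bash
ls; mkdir -p pics; python3 - <<'E'
from bench import bot, imaging
import cv2
for n in("scene","top"):
    im=imaging.capture(n); cv2.imwrite(f"pics/{n}0.png",im); m=imaging.camera_model(n); print(n,m)
print(bot.get_state())
E
```

```text
pics
scene {'K': array([[563.24459102,   0.        , 323.04942242],
       [  0.        , 563.24459102, 239.63728387],
       [  0.        ,   0.        ,   1.        ]]), 'position': array([963.96020803, 755.67319546, 679.95916236]), 'rotation': array([ 0.95158176, -0.00377411,  2.59737576])}
top {'K': array([[563.61034842,   0.        , 330.41426347],
       [  0.        , 563.61034842, 240.66741797],
       [  0.        ,   0.        ,   1.        ]]), 'position': array([ 456.47128136,   51.22287555, 1245.24422748]), 'rotation': array([ 0.05288629,  0.01287791, -1.54417645])}
{'t': 0.1, 'qpos': array([ 1.05581245e+00,  3.26859911e-01, -1.93492632e-01,  1.05202309e+00,
        8.18396340e-06,  1.43659747e+00]), 'joint_velocities': array([ 0.00040706, -0.00279407,  0.00204091, -0.00118047,  0.00081124,
       -0.00047547]), 'effort': array([ 5.96286409e-04, -4.44237614e+01,  2.63038337e+01,  7.89299986e-03,
       -8.56600559e-05,  2.61668532e-06]), 'tcp_pos': array([204.12807384, 510.14144378, 230.58219855]), 'orientation': array([-3.14002864e+00, -2.19415455e-04,  2.76080746e+00]), 'contact_force': array([-0.25729107,  0.19691348,  0.43687229]), 'wrist_torque': array([ 0.0303138 , -0.02933793,  0.03061794]), 'gripper_force': 0.0, 'opening': 1.0057802797445585}
```

View pics/scene0.png

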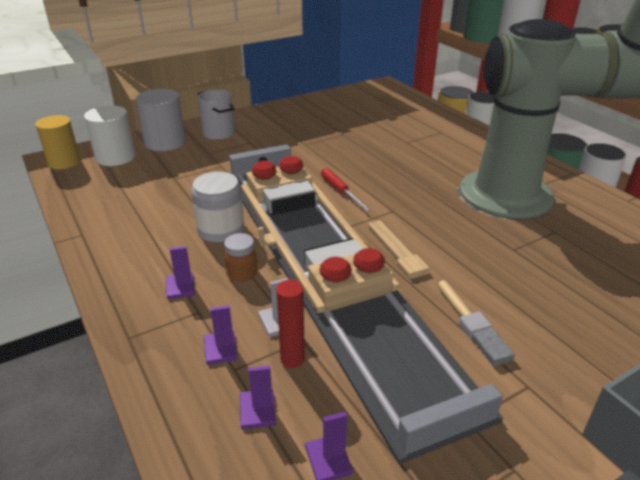

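View pics/top0.png

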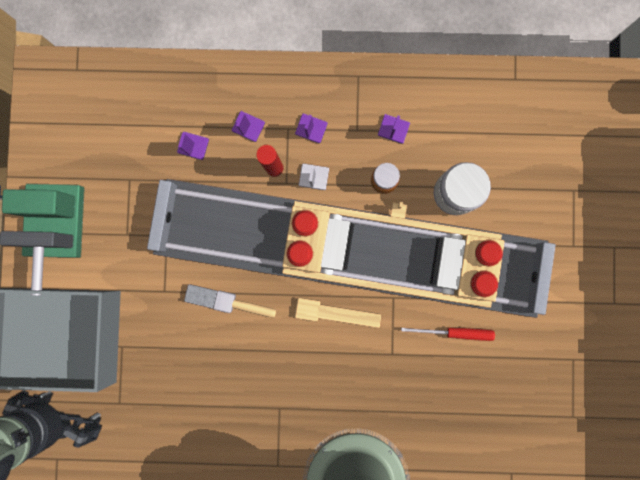

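The top view shows the carriage near the right end with its pointer at (399,210). There is one grey steel fin at (314,177) top and (278,305) scene, partly behind the red chair leg. The purple fins at top (193,146), (248,126), (312,127) and (394,129) are look-alikes. The bare steel one beside the track fits the description, so I'll confirm it in one enlarged crop.

```bash
cat > h.py <<'E'
import numpy as np, cv2
from scipy.spatial.transform import Rotation as R
from bench import bot, solve_ik, imaging
CM={n:imaging.camera_model(n) for n in("scene","top")}
ROT={n:R.from_euler('xyz',CM[n]["rotation"]).as_matrix() for n in CM}
def ray(n,p,z):
    d=ROT[n]@(np.linalg.inv(CM[n]["K"])@[p[0],p[1],1]*[1,-1,-1]); c=CM[n]["position"]
    return c+d*(z-c[2])/d[2]
def proj(n,X):
    q=CM[n]["K"]@((ROT[n].T@(np.array(X)-CM[n]["position"]))*[1,-1,-1]); return q[:2]/q[2]
def feet(im,z=92):
    h=cv2.cvtColor(im,cv2.COLOR_BGR2HSV)
    m=((h[...,1]>170)&(h[...,2]>70)&((h[...,0]<8)|(h[...,0]>172))).astype(np.uint8)
    m=cv2.morphologyEx(m,cv2.MORPH_OPEN,np.ones((3,3)))
    n,l,s,c=cv2.connectedComponentsWithStats(m)
    return [(c[i],s[i,4],ray("top",c[i],z)) for i in range(1,n) if s[i,4]>100]
E
python3 - <<'E'
from h import *
s=cv2.imread("pics/scene0.png");t=cv2.imread("pics/top0.png")
a=cv2.resize(t[150:230,290:420],None,fx=6,fy=6,interpolation=cv2.INTER_CUBIC)[:,:780]
b=cv2.resize(s[220:350,220:330],None,fx=4,fy=4,interpolation=cv2.INTER_CUBIC)
c=np.zeros((600,800,3),np.uint8)
a=cv2.resize(t[160:225,295:415],None,fx=3.5,fy=3.5,interpolation=cv2.INTER_CUBIC)
c[:a.shape[0],:a.shape[1]]=a; b=cv2.resize(s[220:340,222:312],None,fx=4,fy=4,interpolation=cv2.INTER_CUBIC)
c[120:600,440:800]=b
cv2.imwrite("pics/crop1.png",c)
for f in feet(t): print(f)
print("base",proj("top",[0,0,0]),proj("scene",[0,0,0]))
E
```

```text
(array([269.34061135, 158.22489083]), np.int32(458), array([684.50962954, 198.51450343,  92.        ]))
(array([304.57805907, 222.63080169]), np.int32(474), array([552.81491455, 121.73382509,  92.        ]))
(array([299.3736952 , 253.18162839]), np.int32(479), array([489.79896441, 130.5745373 ,  92.        ]))
(array([489.16170213, 252.74680851]), np.int32(470), array([ 500.84322321, -256.64289817,   92.        ]))
(array([484.34663866, 283.44327731]), np.int32(476), array([ 438.136008  , -247.62360627,   92.        ]))
(array([471.35957447, 333.6106383 ]), np.int32(470), array([ 336.10331501, -222.66363441,   92.        ]))
base [355.89036525 482.45737753] [505.73234101 193.06187348]
```

View pics/crop1.png

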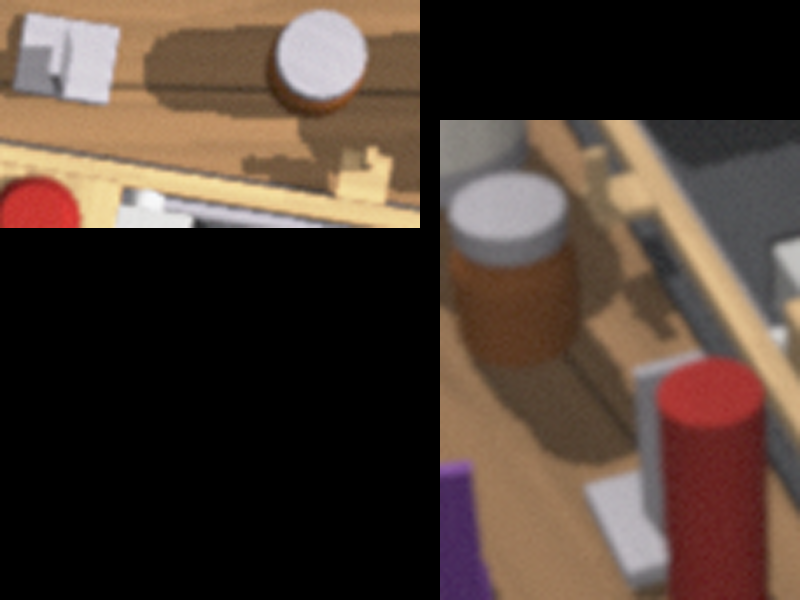

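```bash
python3 - <<'E'
from h import *
u=np.array([.1362,.9907,0]);e=np.array([.9907,-.1362,0]);c=np.array([495.4,-63.,0])
tr=lambda X:np.round([(X-c)@e,(X-c)@u,X[2]],1)
print("scene fin top L/R",tr(ray("scene",(271.3,283),90)),tr(ray("scene",(288,278),90)))
print("scene pointer tip", proj("scene",c+109*e+[0,0,60]),"top",proj("top",c+109*e+[0,0,60]))
t=cv2.imread("pics/top0.png"); s=cv2.imread("pics/scene0.png")
# foot corners in top crop
for p in ((25,15),(118,28),(108,103),(14,90)): print("foot",tr(ray("top",(295+p[0]/3.5,160+p[1]/3.5),6)))
for p in ((52,45),(65,30),(65,90),(52,90),(50,45),(65,18)): print("fin?",p,tr(ray("top",(295+p[0]/3.5,160+p[1]/3.5),90)))
# end-block stops of the track: outer corners of grey at px
for p in ((161,180),(149,251),(553,243),(545,316)): print("track",tr(ray("top",p,12)),tr(ray("top",p,60)))
o=np.zeros((480,800,3),np.uint8)
a=cv2.resize(t[160:200,295:335],None,fx=10,fy=10,interpolation=cv2.INTER_CUBIC);b=cv2.resize(s[235:275,245:285],None,fx=10,fy=10,interpolation=cv2.INTER_CUBIC)
a2=cv2.resize(t[190:230,380:420],None,fx=10,fy=10,interpolation=cv2.INTER_CUBIC)
o[:400,:400]=a;o[:400,400:]=a2;cv2.imwrite("pics/crop2.png",o)
E
```

```text
scene fin top L/R [148.3 194.5  90. ] [118.8 193.1  90. ]
scene pointer tip [258.38100503 230.47830377] top [400.63582786 202.44037845]
foot [165.4 223.8   6. ]
foot [166.6 164.2   6. ]
foot [118.4 162.7   6. ]
foot [117.  222.8   6. ]
fin? (52, 45) [135.4 197.2  90. ]
fin? (65, 30) [145.5 191.1  90. ]
fin? (65, 90) [110.3 185.3  90. ]
fin? (52, 90) [109.  192.8  90. ]
fin? (50, 45) [135.2 198.4  90. ]
fin? (65, 18) [152.5 192.3  90. ]
track [ 79.7 525.9  12. ] [ 74.5 509.6  60. ]
track [-79.3 524.   12. ] [-78.3 507.8  60. ]
track [  81.2 -345.5   12. ] [  76.  -327.9   60. ]
track [ -78.3 -351.    12. ] [ -77.3 -333.1   60. ]
```

View pics/crop2.png

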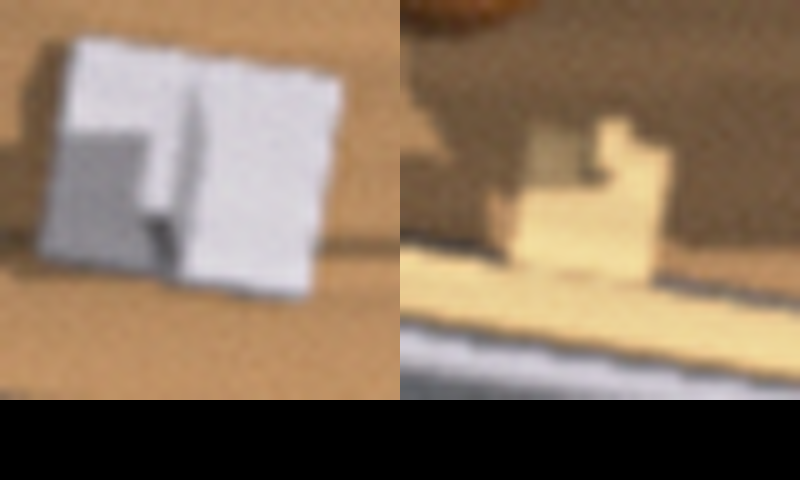

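```bash
cat >> h.py <<'E'
u=np.array([.1362,.9907,0]);e=np.array([.9907,-.1362,0]);c0=np.array([495.4,-63.,0])
ORI=[np.pi,0,np.pi-.1366]
def track(prev):
    """carriage travel along u from its start pose, from the red feet in the top view"""
    v=[]
    for _,a,X in feet(imaging.capture("top")):
        l,s=(X-c0)@e,(X-c0)@u
        if abs(abs(l)-32)<7 and a>440: v+=[min((s-190.9,s+190.9),key=lambda q:abs(q-prev))]
    return (np.median(v) if v else None),len(v)
def P(s,z): return c0+u*s+[0,0,z]
def tool():
    st=bot.get_state(); p=st["tcp_pos"]-c0
    return st["t"],p@u,p@e,p[2],st["contact_force"]@u
E
python3 - <<'E'
from h import *
pr=lambda: print(np.round(tool(),2))
pr(); bot.move_ptp(P(0,160),ORI); pr()
bot.movel(P(0,100),max_speed=150); pr()
cv2.imwrite("pics/s1.png",imaging.capture("scene")); print(track(0)); pr()
E
```

```text
[ 1.0000e-01  5.2814e+02 -3.6662e+02  2.3058e+02  1.6000e-01]
[2.410e+00 6.900e-01 4.000e-02 1.601e+02 4.400e-01]
[  2.96   0.34   0.14 100.27   0.19]
(np.float64(-0.1428204845578307), 3)
[ 3.0600e+00  9.0000e-02  1.0000e+00  1.0106e+02 -2.1000e-01]
```

View pics/s1.png

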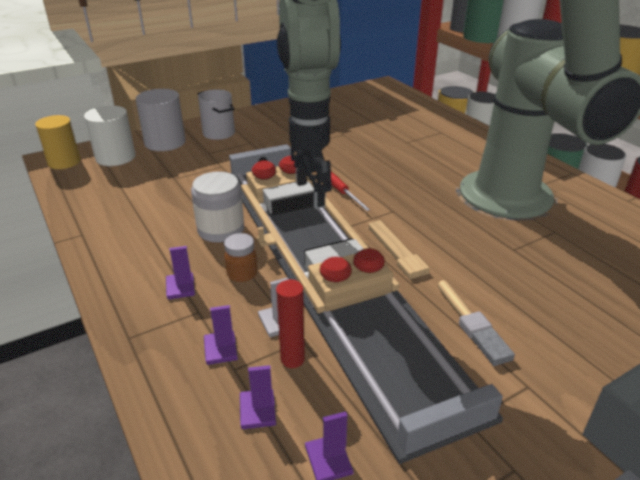

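```bash
python3 - <<'E'
import numpy as np
def sim(M,L,vm):
    T=L/vm;s=v=0;t=0;dt=1e-3;cm=0;rel=None
    while t<12:
        a=min(t/T,1);p=-3+L*(10*a**3-15*a**4+6*a**5)   # starts 3 mm from the face
        x=p-s;F=0
        if x>0: F=max(0,.04*x+.0006*(-v)); cm=max(cm,x)
        elif v>0 and rel is None: rel=(round(t,2),round(s),round(v))
        acc=(F-.0005*v-.01*np.sign(v)*(v!=0))/M*1000 if (F>.01 or v>0) else 0
        v+=acc*dt; v=max(v,0) if F<.01 else v; s+=v*dt;t+=dt
        if v==0 and rel: break
    return rel,round(cm),"rest",round(s),round(t,1)
for L,vm in((60,50),(60,70),(80,50),(80,60),(80,70),(100,50),(100,60)):
    print(L,vm,[sim(M,L,vm) for M in(2.25,3,4.05)])
E
```

```text
60 50 [((1.01, 55, 148), 21, 'rest', 528, 10.6), ((1.07, 56, 142), 25, 'rest', 653, 12.0), ((1.14, 57, 134), 28, 'rest', 758, 12.0)]
60 70 [((0.84, 57, 178), 29, 'rest', 652, 11.2), ((0.9, 57, 165), 33, 'rest', 768, 12.0), ((0.96, 57, 149), 36, 'rest', 855, 12.0)]
80 50 [((1.16, 67, 154), 20, 'rest', 563, 10.9), ((1.24, 71, 154), 24, 'rest', 726, 12.0), ((1.33, 74, 151), 28, 'rest', 875, 12.0)]
80 60 [((1.06, 72, 181), 25, 'rest', 680, 11.5), ((1.13, 75, 178), 29, 'rest', 849, 12.0), ((1.2, 76, 170), 34, 'rest', 992, 12.0)]
80 70 [((0.98, 75, 204), 30, 'rest', 775, 11.8), ((1.04, 77, 196), 34, 'rest', 942, 12.0), ((1.11, 77, 183), 39, 'rest', 1076, 12.0)]
100 50 [((1.29, 73, 149), 18, 'rest', 552, 10.9), ((1.38, 80, 154), 22, 'rest', 734, 12.0), ((1.48, 86, 156), 26, 'rest', 914, 12.0)]
100 60 [((1.18, 82, 183), 23, 'rest', 697, 11.6), ((1.26, 88, 185), 28, 'rest', 897, 12.0), ((1.35, 92, 183), 33, 'rest', 1082, 12.0)]
```

```bash
cat >> h.py <<'E'
def sample(log,n):
    """n camera samples (t, s, tool r) appended to the log"""
    for _ in range(n):
        t,p,*_r=tool(); s,k=track(log[-1][1] if log else 0)
        if s is not None: log.append((t,s,p-s))
    return log
def show(log): print(np.round(log,2).tolist())
E
python3 - <<'E'
from h import *
bot.movel(P(0,22),max_speed=90); print(np.round(tool(),2)); L=sample([],2)
bot.movel(P(24,22),max_speed=80); print(np.round(tool(),2)); sample(L,2)
bot.movel(P(52,22),max_speed=80); print(np.round(tool(),2)); sample(L,4); show(L)
print(np.round(tool(),2),bot.get_state()["contact_force"])
E
```

```text
[ 4.08 -0.07  0.47 22.45 -0.16]
[ 4.620e+00  2.459e+01 -2.000e-02  2.207e+01 -3.600e-01]
[ 5.220e+00  5.241e+01 -5.000e-02  2.200e+01  8.000e-02]
[[4.08, -0.16, 0.09], [4.12, -0.06, -0.02], [4.62, -0.3, 24.89], [4.68, 0.27, 24.01], [5.22, 13.03, 39.38], [5.28, 16.34, 35.86], [5.32, 19.84, 32.19], [5.38, 23.49, 28.44]]
[ 5.42 51.85 -0.08 21.96 -0.15] [ 0.88260532 -0.27574697  0.3182102 ]
```

```bash
cat > run.py <<'E'
from h import *
G,W=194.,3.6
L=sample([(0,23.5,0)],3)[1:]
vel=lambda n: np.polyfit([a[0] for a in L[-n:]],[a[1] for a in L[-n:]],1)[0]
p=52.; v=70.; pf=140.
while L[-1][0]<22:
    s=L[-1][1]; r=p-s
    if s>pf+33 and p>=pf-1: break
    if r<4 and p<pf-1:
        v=vel(min(len(L),6)); pf=G-33-np.sqrt(max(v*v-26*(G-s),225))/W
        p=min(s+30,pf); bot.movel(P(p,22),max_speed=130); print("mv",round(p,1),round(v,1),round(pf,1))
        sample(L,2)
    sample(L,1)
v0=vel(6); n=len(L); print("contact",np.round(L[-1],2),"v0",round(v0,1))
sample(L,2)
while vel(3)>.45*v0: sample(L,1)
bot.movel(P(L[-1][1]+1,22),max_speed=230); print("out",np.round(tool(),2))
sample(L,6); show(L[n-4:]); print("v",vel(5))
E
python3 run.py
```

```text
mv 79.4 65.4 154.7
mv 107.4 56.3 156.8
mv 134.0 47.8 156.8
mv 156.8 36.1 156.8
contact [ 10.28 189.98 -33.14] v0 10.3
out [ 10.89 193.36  -0.    22.    -0.36]
[[10.13, 188.84, -31.99], [10.18, 189.01, -32.16], [10.23, 189.49, -32.65], [10.28, 189.98, -33.14], [10.33, 190.88, -34.03], [10.38, 190.79, -33.95], [10.43, 191.57, -34.7], [10.48, 191.35, -34.51], [10.53, 191.53, -34.68], [10.89, 191.64, 1.73], [10.94, 191.47, 1.26], [10.99, 191.73, 0.63], [11.04, 191.71, 0.42], [11.09, 191.39, 0.62], [11.14, 191.5, 0.47]]
v -0.5482024321332479
```

The carriage was braked against face_b and is at rest at about 191.5 mm, against a target of about 194. I'll lift out straight up and check.

```bash
python3 - <<'E'
from h import *
L=sample([(0,191.5,0)],4)[1:]
bot.movel(P(192,200),max_speed=130)
bot.move_ptp(P(192,200)-e*150+[0,0,60],ORI)
sample(L,10); show(L)
im=imaging.capture("top"); print(bot.get_state()["t"])
m=feet(im); print([np.round([(X-c0)@e,(X-c0)@u],1).tolist() for _,_,X in m])
cv2.imwrite("pics/t2.png",np.hstack([cv2.resize(im[140:240,240:380],None,fx=5,fy=5,interpolation=cv2.INTER_CUBIC)]))
cv2.imwrite("pics/s2.png",imaging.capture("scene"))
E
```

```text
[[11.19, 191.69, 0.3], [11.24, 191.39, 0.65], [11.29, 191.43, 0.66], [11.34, 191.41, 0.77], [13.6, 191.05, 1.18], [13.65, 191.15, 1.02], [13.7, 191.43, 0.66], [13.75, 191.28, 0.71], [13.8, 191.47, 0.48], [13.85, 191.27, 0.64], [13.9, 191.31, 0.59], [13.95, 191.42, 0.47], [14.0, 191.42, 0.47], [14.05, 191.42, 0.52]]
14.15
[[151.4, 284.7], [31.5, 382.0], [-32.0, 381.7], [31.6, 1.1], [-31.5, 0.8], [-136.1, -179.5]]
```

View pics/t2.png

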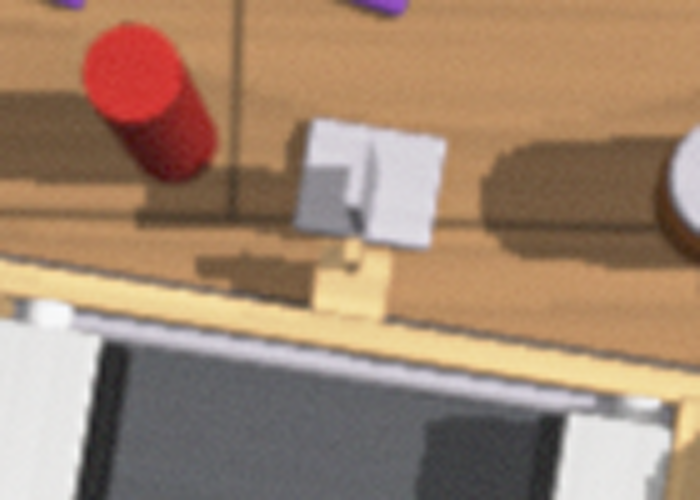

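View pics/s2.png

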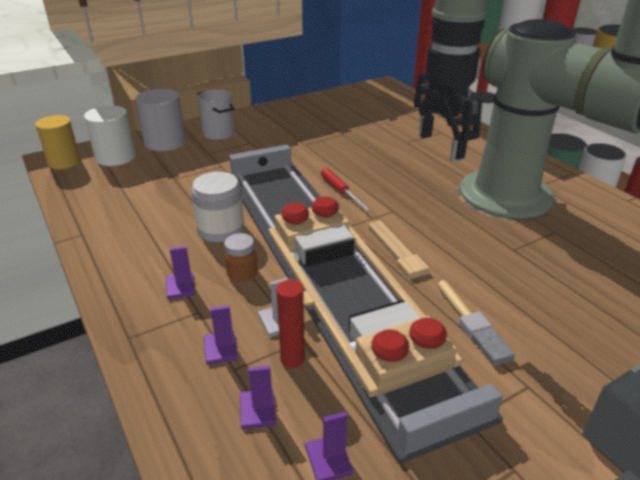

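The enlarged top view shows the pointer tip at about (352,245) in the crop, level with the fin at about (355,215). The scene view shows the carriage standing still, nothing else moved and the gripper well clear.

```bash
python3 -c "
from bench import bot
print(bot.sign_off())"
```

```text
the job is handed in; nothing more can be done
None
```

The carriage is standing still with its pointer at the steel mark fin, about 2 mm short by my camera measurements (12 mm allowed) and about 67 mm clear of the far stop; the gripper is clear, and I handed the job in at about 14 s.

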